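# Tip a carton into the dating jig and stamp it

## Task

The carton stands on end at the open end of the dating jig. Push it high up so that it tips over and lies flat between the jig's side guides with its top end towards the stamping press, push it along until it is fully home against the end stop, then press the knob of the stamping press right down so that the stamp prints firmly on the carton, and let it come back up. Only push and press with the fingertips: do not pick the carton up, do not bring the stamp down on a carton that is not home, and leave the other things where they are.

Things in the scene. Friction and masses are not known exactly. Their poses are not given: they have to be found in the camera images.
- jig: fixed carton dating jig: aluminium plate 300 x 156 mm, 6 mm thick. Origin: centre of its underside, on the table; x along the channel from the open end (-150 mm) to the stop, y across, z up. Two dark side guides, inner faces at y = +-53 mm, 26 mm over the table with flared lips to 36 mm, from x = -68 mm to the stop; flared lead-ins from x = -97 mm
- jig_stop (a point): middle of the end stop's face at plate level: x = 130 mm, y = 0, z = 6 mm of the jig; the stop rises to 32 mm over the table
- jig_bridge (a point): middle of the top of the press's grey bridge across the channel, at x = 110 mm of the jig, 108 mm over the table. Its crosshead spans x = 93 to 127 mm, 92 to 108 mm over the table, on two posts at y = +-64 to +-76 mm. A carton lying flat passes below it, a standing one does not
- carton: the carton to be dated: closed cardboard box 40 (x) x 100 (y) x 150 (z) mm, 0.14 to 0.28 kg, standing on end on the plate at the jig's open end. Origin: centre of its lower end face; x through its thickness towards the press, z from lower end to top end (along the jig's x once tipped). It falls by itself when leaned over 15 degrees; lying, its upper face is 46 mm over the table
- carton_toe (a point): middle of the lower edge of the carton on the side of the press, the edge over which it tips: on the plate both while the carton stands and while it lies. With the carton fully home it is at x = -20 mm in the jig's frame
- carton_top (a point): middle of the carton's top end face, 150 mm from its lower end; with the carton fully home this face touches the end stop (x = 130 mm in the jig's frame)
- press_knob (a point): middle of the top of the press's black round knob, 40 mm wide, on the vertical stem over x = 110 mm, y = 0 of the jig; 158 mm over the table when up
- press (a joint): travel of the press's stem in m: 0 up, grows downward, 0.020 fully down. A spring returns it: 4 N to start it, 6 N where the pad meets a carton lying in the jig (at 0.014). From there the cushioned pad presses on the carton, about 3 N at once and 1 N more for each further mm; a firm print is 4 N or more; fully down takes about 15 N on the knob
- next_carton: bystander: a second carton of the same kind standing on the table beside the jig on the side away from the robot; origin at the centre of its foot
- dessert_jar: bystander: dessert jar with gold lid, 72 mm wide, 82 mm high, standing beside the jig on the side away from the robot; origin at the centre of its foot
- pen: bystander: felt marker 130 mm long lying beside the jig on the robot's side; origin below its middle, on the table
- stamp_pad: the rubber stamp pad 26 x 42 mm at the lower end of the stem, on its own short spring (up to 8 mm into its holder); origin at the centre of its underside, 60 mm over the table when up
There are look-alikes about, which are no part of the job. Leave any green look-alike of the carton alone.

How it is judged:
By the outcome, as a careful person would: the job done as asked, in the order asked, and still so for the second after the job is handed in, with the robot touching nothing.
It also fails if it takes over 48 s, if anything falls off the work surface, if the arm or the gripper's body presses on something with over 40 N, if the wrist force passes 120 N, or if a joint passes its speed limit or range.

## Robot

A 7-joint arm with a two-finger parallel gripper is mounted at the origin on a cart in front of the work surface, level with it; the furniture and walls round the work are solid. World frame = base frame: x ahead of the robot, y to its left, z up, the work surface at z = 0. Lengths are in m, angles in rad, forces in N, time in s.
With the tool pointing down it reaches from about 0.4 to 0.85 m from the base axis. Payload 4.5 kg.
Tool frame: the origin (TCP) lies midway between the tips of the shut fingers; the grasp point (between the pads) lies 19 mm behind it; z points along the fingers, y is the line along which they close (so a half turn about z gives the same grasp; the last joint's range is limited). The gripper opens to 88 mm and grips with 3 to 60 N. Pads are 18 mm wide; open, the fingers measure 123 mm over their backs; the gripper's body (75 mm by 187 mm) begins 45 mm behind the grasp point.
Start: joints at [1.304, 0.689, -0.195, 1.565, 0.157, 0.902, -0.215], TCP at [0.185, -0.597, 0.239] pointing down, gripper open.
Joint ranges: [-3.01, 3.01], [-0.46, 2.08], [-1.47, 1.51], [0.13, 2.56], [-1, 4.14], [0.04, 2.09], [-2.66, 2.66]. Speed limits (rad/s): [2.57, 2.57, 3.14, 3.14, 3.14, 3.14, 3.14].

## Interface

Orientations are given as a rotation vector (axis times angle).
In Python, from plant import readout, capture, calibration, env gives the robot as it stands.
- The arm moves only by the shell command python3 -m jog 'ROWS' [FORCE]. ROWS is JSON, a list of rows, each an object with "jaw": the gripper's target within -1 to 1 (shut at 1, half-way at 0, fully open at -1); "xyz": the shift along the tool's x, y, z as a fraction of full scale, a list of three; "angular": the turn, a rotation vector about the tool's x, y, z as a fraction of full scale, a list of three. A call has 1 to 8 rows; each row shifts and turns the commanded pose from where the row before left it, along the tool's axes as they then stand; what a row does not reach is not made up. Full scale, the value 1, is 80 mm for a shift and pi/4 rad for a turn. A row lasts 1/10 s, in which the tool goes at most 50 mm and 8.59 degrees, less where a joint would pass 70% of its speed; a pose out of reach is approached as far as the arm can. A call with a number of a shift or a turn outside -1 to 1 is refused whole. A call with a gripper value outside its range is refused whole. The fingers move at their own pace and stop on an object; FORCE is the grip in N (left out, the last holds). Time passes only in rows, so rows that do not move let the fingers close. It gives the time, the measured TCP pose, the force, the opening and the grip force at its end, in the units of the state.
- readout.state(): the state, without advancing time (a new reading comes with each control period).
- capture(name): name is "scene" or "top"; returns (picture, depth): 384x512x3 uint8, blue, green, red; 384x512 float32, m along the optical axis (not along the pixel's ray), 0 where there is no reading.
- calibration(name): a dict with "camera_matrix" (3x3 intrinsics, pixels), "R" (3x3) and "t" (3): a world point X has camera coordinates R X + t. Camera axes: x right, y down, z forward; pixel columns grow to the right and rows downward; lengths in m; the calibration is good to about 2 mm. A picture is of the moment at which its call begins. calibration takes no time and is no camera call.
- env.close_job(): hands the job in; it is judged then, once.
The state is a dict: "clock": time; "qpos": joint angles; "joint_vel": joint speeds; "joint_efforts": joint torques, N m; "tcp_pos": TCP position; "ee_rot": TCP orientation; "contact_force": force on the tool from outside, world axes, zero at the start; "ft_torque": the same for the moment, N m; "opening": finger opening in m; "gripper_force": force on a finger pad.
Only numpy, scipy, OpenCV 4.12 (cv2) and the standard library are available. Lean on these libraries where they do the work, as an engineer would, in place of code of your own. Each camera call takes 0.05 s, during which the arm holds its last target. There are 200 camera calls.

## Working session

There is one attempt and no reset: what is moved stays moved. The work goes in short steps, Python scripts to look and compute and a shell command to move; the robot and the scene stay as the last step left them, time stands still between calls to the robot, and variables do not carry over. Pictures are saved under pics/ and viewed, at most 10 in all, crops included, and the job is handed in when it is done.

```bash
mkdir -p pics; ls; python3 - <<'E'
from plant import readout, capture, calibration, env
import cv2,numpy as np
for n in("scene","top"):
    p,d=capture(n); cv2.imwrite(f"pics/{n}0.png",p); np.save(f"pics/{n}0.npy",d)
    c=calibration(n); print(n,np.round(c["camera_matrix"],1).tolist(),np.round(c["R"],3).tolist(),np.round(c["t"],3))
s=readout.state();print({k:np.round(v,3).tolist() for k,v in s.items()})
E
```

```text
pics
scene [[419.3, 0.0, 256.2], [0.0, 419.3, 191.9], [0.0, 0.0, 1.0]] [[-0.804, -0.594, -0.017], [-0.387, 0.544, -0.745], [0.452, -0.592, -0.667]] [0.412 0.303 0.715]
top [[394.8, 0.0, 255.6], [0.0, 394.8, 198.6], [0.0, 0.0, 1.0]] [[-0.025, -1.0, -0.009], [-0.994, 0.026, -0.102], [0.102, 0.007, -0.995]] [-0.004  0.527  1.076]
{'clock': 0.1, 'qpos': [1.304, 0.69, -0.194, 1.566, 0.157, 0.903, -0.215], 'joint_vel': [0.001, -0.002, -0.003, -0.005, 0.001, -0.0, 0.001], 'joint_efforts': [-0.003, -52.85, -1.271, -15.384, -0.053, 0.002, 0.0], 'tcp_pos': [0.185, -0.596, 0.238], 'ee_rot': [-3.105, -0.471, 0.001], 'contact_force': [-0.361, 0.408, 0.263], 'ft_torque': [0.002, -0.034, 0.032], 'gripper_force': 0.0, 'opening': 0.088}
```

View pics/scene0.png

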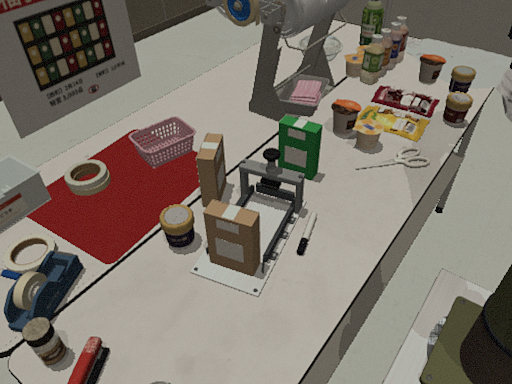

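View pics/top0.png

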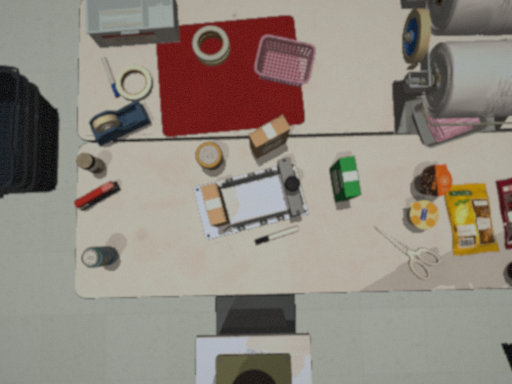

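The scene view shows the brown carton standing on the white jig plate at (232,238), with the press behind it at (272,170). There are three candidates for "carton":
- **Brown on the plate:** scene (232,238), top (215,205). This fits, since it stands on the plate at the open end.
- **Brown off the plate:** scene (212,170), top (270,135). This is next_carton.
- **Green:** scene (300,147), top (347,178). This is the look-alike.

I'll confirm the first one in an enlarged crop.

```bash
python3 - <<'E'
import cv2,numpy as np
t=cv2.imread("pics/top0.png")[140:260,185:325]; s=cv2.imread("pics/scene0.png")[130:300,150:330]
t=cv2.resize(t,None,fx=2.857,fy=2.857,interpolation=cv2.INTER_CUBIC); s=cv2.resize(s,None,fx=2.2,fy=2.2,interpolation=cv2.INTER_CUBIC)
h=max(t.shape[0],s.shape[0]); o=np.zeros((h,t.shape[1]+s.shape[1],3),np.uint8);o[:t.shape[0],:t.shape[1]]=t;o[:s.shape[0],t.shape[1]:]=s
print(o.shape,t.shape);cv2.imwrite("pics/crop1.png",o)
E
```

```text
(374, 796, 3) (343, 400, 3)
```

View pics/crop1.png

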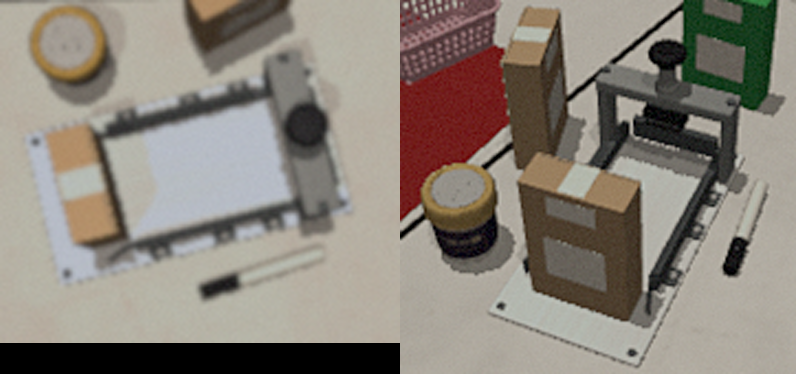

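The crop confirms it: the brown carton stands on the plate at crop (85,185), which is top (215,205). The press has its black knob at crop (305,125), which is top (292,184). Next I'll measure from both views.

```bash
cat > h.py <<'E'
from plant import readout, capture, calibration, env
import cv2,numpy as np
def cloud(n,d):
    c=calibration(n);K=c["camera_matrix"];v,u=np.mgrid[:384,:512]
    P=np.stack([(u-K[0][2])/K[0][0]*d,(v-K[1][2])/K[1][1]*d,d],-1)
    return (P-np.array(c["t"]))@np.array(c["R"])
def ray(n,uv,z):
    c=calibration(n);R=np.array(c["R"]);C=-R.T@np.array(c["t"]);w=R.T@np.linalg.solve(np.array(c["camera_matrix"]),[*uv,1.])
    return C+w*(z-C[2])/w[2]
def rect(P,m):
    q=P[m][:,:2]
    r=cv2.minAreaRect((q*1000).astype(np.float32)); return len(q),np.round(r[0],1),np.round(r[1],1),round(r[2],1),'med',np.round(np.median(P[m],0)*1000,1)
E
python3 - <<'E'
from h import *
for n in("scene","top"):
    d=np.load(f"pics/{n}0.npy");p=cv2.imread(f"pics/{n}0.png").astype(int);P=cloud(n,d);z=P[...,2];ok=d>0
    hsv=cv2.cvtColor(p.astype(np.uint8),cv2.COLOR_BGR2HSV)
    roi=np.zeros(d.shape,bool)
    if n=="scene": roi[130:300,150:330]=1
    else: roi[140:260,185:325]=1
    roi&=ok&(P[...,0]<.75)&(P[...,0]>.3)
    near=lambda x,y,r:np.hypot(P[...,0]-x,P[...,1]-y)<r
    lab,k=cv2.connectedComponents((roi&(abs(z-.156)<.012)).astype(np.uint8))
    for i in range(1,lab):
        m=k==i
        if m.sum()>40: print(n,'z156',rect(P,m),np.round(np.median(hsv[m],0)))
    lab,k=cv2.connectedComponents((roi&(abs(z-.108)<.006)).astype(np.uint8))
    for i in range(1,lab):
        m=k==i
        if m.sum()>60: print(n,'z108',rect(P,m),np.round(np.median(hsv[m],0)))
    m=roi&(abs(z-.006)<.006)&(hsv[...,2]>150)&(hsv[...,1]<25)
    m=cv2.morphologyEx(m.astype(np.uint8),cv2.MORPH_OPEN,np.ones((2,2)))>0
    print(n,'plate',rect(P,m))
    m=roi&(abs(z-.0)<.012); print('table/plate z',np.percentile(z[m],[10,50,90]).round(4))
E
```

```text
scene z156 (59, array([ 531.3, -241.5]), array([47.7, 17.4]), 31.6, 'med', array([ 524.3, -242. ,  149.1])) [ 65. 156.  73.]
scene z156 (521, array([684.7, -57.9]), array([ 40.6, 102.2]), 27.5, 'med', array([680. , -51.2, 151.8])) [ 17.  96. 154.]
scene z156 (187, array([ 547.9, -109. ]), array([37.4, 35.4]), 59.7, 'med', array([ 545.7, -105.7,  158.9])) [68. 55. 24.]
scene z156 (1053, array([504.1,  85.8]), array([100.4,  43.5]), 13.9, 'med', array([500.2,  90.2, 157.3])) [ 17.  96. 153.]
scene z108 (163, array([ 556.3, -240.3]), array([104.8,  37.2]), 26.3, 'med', array([ 553.2, -238.7,  108.3])) [ 66. 167.  59.]
scene z108 (115, array([666.6, -59.7]), array([ 35.7, 106.6]), 6.1, 'med', array([663.2, -21.8, 108.2])) [ 16. 107.  77.]
scene z108 (687, array([ 549.5, -110.5]), array([152.1,  35.5]), 12.9, 'med', array([ 540.1, -106.9,  109.4])) [ 26.  16. 112.]
scene z108 (214, array([494.9, 101.2]), array([104.6,  34.1]), 32.7, 'med', array([492.4, 103. , 107.8])) [ 16. 106.  76.]
scene plate (7280, array([498.9, 103.9]), array([ 406.9, 1062.2]), 29.0, 'med', array([488.4,  36.5,   2.3]))
table/plate z [0.0001 0.0021 0.008 ]
top z156 (77, array([653.1, -32.5]), array([40.3, 18.3]), 88.3, 'med', array([656.9, -27.6, 149.5])) [ 16. 108. 169.]
top z156 (199, array([ 548.8, -107.8]), array([37.5, 37.9]), 88.7, 'med', array([ 548.9, -108.6,  157.3])) [40. 16. 43.]
top z156 (666, array([504.1,  87.7]), array([100.1,  40.3]), 13.9, 'med', array([502.8,  87.3, 156. ])) [ 16. 101. 178.]
top z108 (267, array([ 587.8, -100. ]), array([72.1, 34.1]), 12.9, 'med', array([596.2, -96.2, 107.6])) [ 21.  16. 127.]
top z108 (326, array([ 511.4, -117.5]), array([73.4, 34. ]), 12.9, 'med', array([ 506.8, -117.7,  107.7])) [ 21.  15. 119.]
top plate (3158, array([481. , -24.5]), array([267. , 400.9]), 10.4, 'med', array([513.8,   0.8,   5.6]))
table/plate z [-0.0026  0.0008  0.0068]
```

```bash
cat >> h.py <<'E'
from scipy.spatial.transform import Rotation as Ro
O=np.array([.5245,-.002]);A=np.deg2rad(-77.1);X=np.array([np.cos(A),np.sin(A)]);Y=np.array([-X[1],X[0]])
def W(x,y,z): return np.array([*(O+x*X+y*Y),z])
RT=Ro.from_matrix(np.array([[-X[0],Y[0],0],[-X[1],Y[1],0],[0,0,-1.]]).copy())
def jigof(p): d=np.array(p[:2])-O; return np.round([d@X*1000,d@Y*1000,p[2]*1000],1)
def rows(path,R1=RT,turn=.148):
    s=readout.state();p=np.array(s["tcp_pos"]);R=Ro.from_rotvec(s["ee_rot"])
    for q in path:
        q=np.array(q)
        while np.linalg.norm(q-p)>1e-4:
            st=q-p;st*=min(1,.048/np.linalg.norm(st))
            dr=(R.inv()*R1).as_rotvec();a=np.linalg.norm(dr);dr*=min(1,turn/max(a,1e-9))
            print(np.round(R.inv().apply(st)/.08,3).tolist(),np.round(dr/(np.pi/4),3).tolist())
            p=p+st;R=R*Ro.from_rotvec(dr)
        print('--',np.round(q,3))
def st():
    s=readout.state();print(round(s["clock"],2),'jig',jigof(s["tcp_pos"]),'rotvec err',np.round((Ro.from_rotvec(s["ee_rot"]).inv()*RT).as_rotvec(),3),'F jig',np.round([np.dot(s["contact_force"][:2],X),np.dot(s["contact_force"][:2],Y),s["contact_force"][2]],2),'q',np.round(s["qpos"],2),s["opening"])
E
python3 - <<'E'
from h import *
st();print(W(-.165,0,.27),jigof([.504,.087,.156]))
rows([[.42,-.30,.28],W(-.165,0,.27)])
E
```

```text
0.1 jig [ 503.6 -463.7  238. ] rotvec err [-1.000e-03 -1.000e-03 -1.495e+00] F jig [-0.48 -0.26  0.26] q [ 1.3   0.69 -0.19  1.57  0.16  0.9  -0.22] 0.0883847332763828
[0.48766373 0.1588356  0.27      ] [-9.13e+01 -1.00e-01  1.56e+02]
[0.492, -0.337, -0.066] [-0.0, -0.0, -0.188]
[0.537, -0.26, -0.066] [-0.0, -0.0, -0.188]
[0.569, -0.178, -0.066] [-0.0, -0.0, -0.188]
[0.589, -0.092, -0.066] [-0.0, -0.0, -0.188]
[0.596, -0.005, -0.066] [-0.0, -0.0, -0.188]
[0.59, 0.083, -0.066] [-0.0, -0.0, -0.188]
[0.572, 0.17, -0.066] [-0.0, -0.0, -0.188]
[0.502, 0.234, -0.062] [-0.0, -0.0, -0.188]
-- [ 0.42 -0.3   0.28]
[0.599, 0.036, 0.013] [-0.0, -0.0, -0.188]
[0.587, 0.124, 0.013] [-0.0, -0.0, -0.188]
[0.562, 0.209, 0.013] [-0.0, -0.0, -0.019]
[0.559, 0.218, 0.013] [0.0, 0.0, -0.0]
[0.559, 0.218, 0.013] [-0.0, -0.0, -0.0]
[0.559, 0.218, 0.013] [-0.0, 0.0, -0.0]
[0.559, 0.218, 0.013] [-0.0, -0.0, -0.0]
[0.559, 0.218, 0.013] [-0.0, -0.0, -0.0]
[0.559, 0.218, 0.013] [-0.0, -0.0, -0.0]
[0.372, 0.145, 0.009] [-0.0, -0.0, -0.0]
-- [0.488 0.159 0.27 ]
```

```bash
python3 -m jog '[{"jaw":1,"xyz":[0.49,-0.34,-0.07],"angular":[0,0,-0.188]},{"jaw":1,"xyz":[0.54,-0.26,-0.07],"angular":[0,0,-0.188]},{"jaw":1,"xyz":[0.57,-0.18,-0.07],"angular":[0,0,-0.188]},{"jaw":1,"xyz":[0.59,-0.09,-0.07],"angular":[0,0,-0.188]},{"jaw":1,"xyz":[0.6,0,-0.07],"angular":[0,0,-0.188]},{"jaw":1,"xyz":[0.59,0.08,-0.07],"angular":[0,0,-0.188]},{"jaw":1,"xyz":[0.57,0.17,-0.07],"angular":[0,0,-0.188]},{"jaw":1,"xyz":[0.5,0.23,-0.06],"angular":[0,0,-0.188]}]'; python3 - <<'E'
from h import *
st()
rows([W(-.165,0,.27)])
E
```

```text
clock: 0.9
tcp_pos: [0.4216, -0.2986, 0.2829]
ee_rot: [2.311, 2.129, 0.0]
contact_force: [0.6, 0.2, -0.3]
opening: 0.0262
gripper_force: 0.0
0.9 jig [ 266.1 -166.5  282.9] rotvec err [ 0.    -0.    -0.307] F jig [-0.09  0.62 -0.26] q [ 0.87  0.53 -0.55  1.82  0.34  0.89  0.09] 0.026216161978601396
[0.599, 0.037, 0.017] [0.0, -0.0, -0.188]
[0.587, 0.125, 0.017] [0.0, -0.0, -0.188]
[0.562, 0.21, 0.017] [0.0, -0.0, -0.014]
[0.559, 0.216, 0.017] [0.0, 0.0, 0.0]
[0.559, 0.216, 0.017] [0.0, -0.0, 0.0]
[0.559, 0.216, 0.017] [-0.0, -0.0, 0.0]
[0.559, 0.216, 0.017] [-0.0, 0.0, 0.0]
[0.559, 0.216, 0.017] [0.0, 0.0, 0.0]
[0.559, 0.216, 0.017] [0.0, -0.0, 0.0]
[0.354, 0.137, 0.011] [-0.0, -0.0, 0.0]
-- [0.488 0.159 0.27 ]
```

```bash
python3 -m jog '[{"jaw":1,"xyz":[0.6,0.04,0],"angular":[0,0,-0.188]},{"jaw":1,"xyz":[0.59,0.12,0],"angular":[0,0,-0.188]},{"jaw":1,"xyz":[0.56,0.21,0],"angular":[0,0,-0.014]},{"jaw":1,"xyz":[0.56,0.216,0],"angular":[0,0,0]},{"jaw":1,"xyz":[0.56,0.216,0],"angular":[0,0,0]},{"jaw":1,"xyz":[0.56,0.216,0],"angular":[0,0,0]},{"jaw":1,"xyz":[0.56,0.216,0],"angular":[0,0,0]},{"jaw":1,"xyz":[0.56,0.216,0],"angular":[0,0,0]}]'; python3 - <<'E'
from h import *
st()
rows([W(-.165,0,.27),W(-.165,0,.14)])
E
```

```text
clock: 1.7
tcp_pos: [0.4779, 0.081, 0.2825]
ee_rot: [1.967, 2.449, -0.001]
contact_force: [0.2, -0.5, 0.9]
opening: 0.0005
gripper_force: 0.0
1.7 jig [-91.3 -26.9 282.5] rotvec err [-0.     0.    -0.008] F jig [0.56 0.04 0.86] q [ 0.15  0.5  -0.63  1.91  0.38  0.86 -0.46] 0.00046136028019943436
[0.558, 0.199, 0.094] [-0.001, 0.001, -0.01]
[0.365, 0.133, 0.062] [-0.0, -0.0, 0.0]
-- [0.488 0.159 0.27 ]
[0.0, -0.0, 0.6] [0.0, 0.0, 0.0]
[0.0, 0.0, 0.6] [-0.0, 0.0, 0.0]
[0.0, 0.0, 0.425] [0.0, 0.0, 0.0]
-- [0.488 0.159 0.14 ]
```

```bash
python3 -m jog '[{"jaw":1,"xyz":[0.56,0.2,0],"angular":[0,0,-0.01]},{"jaw":1,"xyz":[0.37,0.13,0],"angular":[0,0,0]},{"jaw":1,"xyz":[0,0,0.6],"angular":[0,0,0]},{"jaw":1,"xyz":[0,0,0.6],"angular":[0,0,0]},{"jaw":1,"xyz":[0,0,0.6],"angular":[0,0,0]},{"jaw":1,"xyz":[-0.1,0,0],"angular":[0,0,0]},{"jaw":1,"xyz":[0,0,0],"angular":[0,0,0]}]'; python3 - <<'E'
from h import *
st()
p,d=capture("scene"); cv2.imwrite("pics/s1.png",cv2.resize(p[100:310,130:350],None,fx=2.6,fy=2.6))
E
```

```text
clock: 2.4
tcp_pos: [0.4893, 0.1483, 0.1388]
ee_rot: [1.959, 2.456, -0.004]
contact_force: [-0.4, 0.1, 0.4]
opening: 0.0006
gripper_force: 0.0
2.4 jig [-154.3   -0.7  138.8] rotvec err [-0.002  0.002 -0.001] F jig [-0.17 -0.38  0.41] q [-0.1   0.73 -0.46  1.99  0.6   0.56 -0.76] 0.0005966407038151584
```

View pics/s1.png

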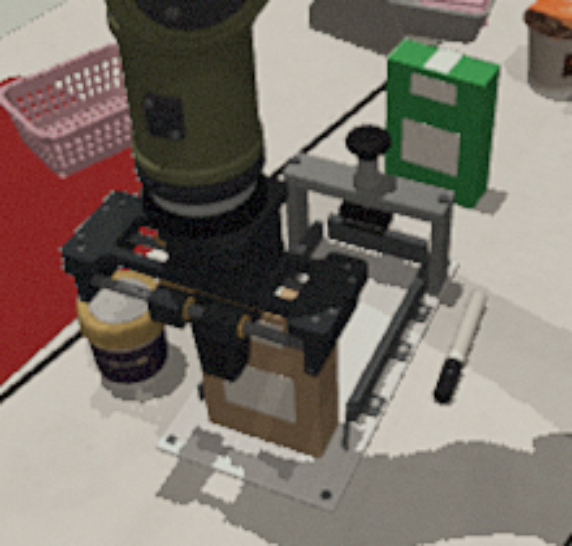

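The picture shows the closed fingers at about (225,345), behind the upright carton at (270,400). The dark bracket at (325,335) needs identifying, so I'll project known tool points into the image.

```bash
python3 - <<'E'
from h import *
c=calibration("scene")
for q in [(-.154,0,.139),(-.154,0,.203),(-.154,-.0935,.203),(-.154,.0935,.203),(-.117,-.0935,.203),(-.117,-.0935,.25)]:
    v=np.array(c["R"])@W(*q)+c["t"];v=np.array(c["camera_matrix"])@v;print(q,np.round((v[:2]/v[2]-[130,100])*2.6))
P=cloud("scene",capture("scene")[1])
for u,v in[(325,335),(325,360),(225,345),(225,372),(310,365)]:
    print(u,v,jigof(P[int(v/2.6+100),int(u/2.6+130)]))
E
```

```text
(-0.154, 0, 0.139) [224. 369.]
(-0.154, 0, 0.203) [216. 304.]
(-0.154, -0.0935, 0.203) [348. 345.]
(-0.154, 0.0935, 0.203) [ 95. 266.]
(-0.117, -0.0935, 0.203) [370. 306.]
(-0.117, -0.0935, 0.25) [371. 253.]
325 335 [-185.3  -92.4  244.1]
325 360 [-94.  -49.6 109. ]
225 345 [-164.    -8.6  178.8]
225 372 [-162.9   -5.2  147.6]
310 365 [-189.9  -83.7  217.9]
```

```bash
python3 -m jog '[{"jaw":1,"xyz":[-0.3,0,0],"angular":[0,0,0]},{"jaw":1,"xyz":[-0.12,0,0],"angular":[0,0,0]},{"jaw":1,"xyz":[-0.12,0,0],"angular":[0,0,0]},{"jaw":1,"xyz":[-0.12,0,0],"angular":[0,0,0]},{"jaw":1,"xyz":[-0.12,0,0],"angular":[0,0,0]}]'; python3 - <<'E'
from h import *
st()
P=cloud("top",capture("top")[1]);J=(P[...,:2]-O)
P=cloud("scene",capture("scene")[1]);x=(P[...,:2]-O)@X;y=(P[...,:2]-O)@Y;z=P[...,2]
m=(abs(y)<.04)&(x>-.15)&(x<.09)&(z>.02)&(z<.17)
for a in np.arange(.02,.17,.02):
    k=m&(abs(z-a)<.01); print(round(a,2),k.sum(),np.round(np.percentile(x[k],[5,50,95])*1000) if k.any() else '')
E
```

```text
clock: 3.0
tcp_pos: [0.5037, 0.0888, 0.1393]
ee_rot: [1.957, 2.457, 0.002]
contact_force: [0.2, 0.7, -0.6]
opening: 0.0007
gripper_force: 0.0
3.0 jig [-93.1  -0.  139.3] rotvec err [ 0.001 -0.     0.001] F jig [-0.69  0.34 -0.63] q [ 0.03  0.73 -0.48  1.99  0.61  0.56 -0.65] 0.0006975539720312368
0.02 140 [-108. -106. -104.]
0.04 291 [-105. -102.  -99.]
0.06 304 [-100.  -97.  -94.]
0.08 307 [-95. -92. -89.]
0.1 333 [-90. -87. -83.]
0.12 275 [-84. -82. -78.]
0.14 223 [-99. -77. -73.]
0.16 305 [-100.  -74.  -38.]
```

It is tipping cleanly at about 14.5° with the toe in place, so I'll keep going.

```bash
python3 -m jog '[{"jaw":1,"xyz":[-0.14,0,0],"angular":[0,0,0]},{"jaw":1,"xyz":[-0.14,0,0],"angular":[0,0,0]},{"jaw":1,"xyz":[-0.14,0,0],"angular":[0,0,0]},{"jaw":1,"xyz":[0,0,0],"angular":[0,0,0]},{"jaw":1,"xyz":[0,0,0],"angular":[0,0,0]},{"jaw":1,"xyz":[0,0,0],"angular":[0,0,0]},{"jaw":1,"xyz":[0,0,0],"angular":[0,0,0]},{"jaw":1,"xyz":[0,0,0],"angular":[0,0,0]}]'; cat >> h.py <<'E'
def lying(n="top"):
    p,d=capture(n);P=cloud(n,d);x=(P[...,:2]-O)@X;y=(P[...,:2]-O)@Y;z=P[...,2]
    m=(d>0)&(abs(y)<.07)&(x>-.15)&(x<.14)&(abs(z-.046)<.007)
    h=cv2.cvtColor(p,cv2.COLOR_BGR2HSV);m&=(h[...,1]>50)|((h[...,2]>110)&(abs(y)<.045))
    q=np.c_[x[m],y[m]]*1000;print(n,m.sum(),'x',np.percentile(q[:,0],[.5,2,98,99.5]).round(1),'y',np.percentile(q[:,1],[.5,2,98,99.5]).round(1),'z',np.median(z[m]).round(4),cv2.minAreaRect(q.astype(np.float32)))
    return p
E
python3 - <<'E'
from h import *
st();p=lying("scene");lying("top")
cv2.imwrite("pics/s2.png",cv2.resize(p[100:310,130:350],None,fx=2.6,fy=2.6))
E
```

```text
clock: 3.9
tcp_pos: [0.5107, 0.0568, 0.1387]
ee_rot: [-1.956, -2.458, -0.0]
contact_force: [-0.8, -0.0, -0.4]
opening: 0.0007
gripper_force: 0.0
3.9 jig [-60.4  -0.3 138.7] rotvec err [ 0.    -0.     0.001] F jig [-0.15 -0.78 -0.39] q [ 0.09  0.74 -0.48  1.98  0.62  0.57 -0.59] 0.0007105971137675864
scene 2144 x [-68.5 -67.2  78.2  82.2] y [-49.1 -48.1  47.7  49.8] z 0.0477 ((7.560050964355469, 1.5290336608886719), (154.66238403320312, 100.8464584350586), 1.037723422050476)
top 236 x [19.  23.1 78.8 79.7] y [ 2.4  6.8 51.7 52.5] z 0.0459 ((49.079833984375, 26.953258514404297), (51.21621322631836, 62.039127349853516), 89.99615478515625)
```

View pics/s2.png

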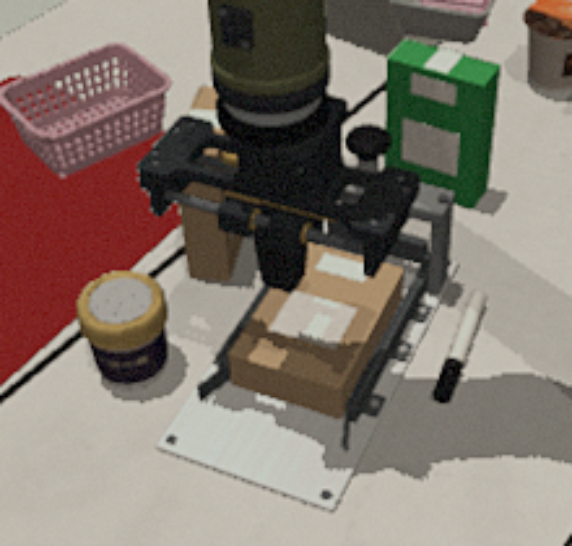

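The carton lies flat between the guides, from the near end at (290,380) to the top end at (345,260), at jig x −70 to 80. Next I'll go behind it and push.

```bash
python3 -m jog '[{"jaw":1,"xyz":[0.45,0,0],"angular":[0,0,0]},{"jaw":1,"xyz":[0.45,0,0],"angular":[0,0,0]},{"jaw":1,"xyz":[0,0,0.5],"angular":[0,0,0]},{"jaw":1,"xyz":[0,0,0.5],"angular":[0,0,0]},{"jaw":1,"xyz":[0,0,0.36],"angular":[0,0,0]},{"jaw":1,"xyz":[0,0,0],"angular":[0,0,0]}]' && python3 -m jog '[{"jaw":1,"xyz":[-0.45,0,0],"angular":[0,0,0]},{"jaw":1,"xyz":[-0.15,0,0],"angular":[0,0,0]},{"jaw":1,"xyz":[-0.15,0,0],"angular":[0,0,0]},{"jaw":1,"xyz":[-0.15,0,0],"angular":[0,0,0]},{"jaw":1,"xyz":[0,0,0],"angular":[0,0,0]}]'; python3 - <<'E'
from h import *
st();lying("scene")
E
```

```text
clock: 4.6
tcp_pos: [0.4926, 0.1262, 0.0271]
ee_rot: [-1.954, -2.457, 0.008]
contact_force: [-0.1, -0.9, 0.8]
opening: 0.0004
gripper_force: 0.0
clock: 5.1
tcp_pos: [0.5114, 0.0545, 0.0305]
ee_rot: [1.96, 2.454, -0.0]
contact_force: [0.5, 0.0, 0.3]
opening: 0.0005
gripper_force: 0.0
5.1 jig [-58.   -0.2  30.5] rotvec err [ 0.001  0.001 -0.002] F jig [0.07 0.45 0.3 ] q [-0.03  0.91 -0.28  2.03  0.81  0.31 -0.76] 0.0005453546972262443
scene 615 x [-67.7 -66.7 102.7 104.9] y [-49.1 -48.6  35.9  46.6] z 0.0476 ((18.68866729736328, -2.2580528259277344), (98.81246948242188, 174.77442932128906), 88.10669708251953)
```

```bash
python3 -m jog '[{"jaw":1,"xyz":[-0.1,0,0],"angular":[0,0,0]},{"jaw":1,"xyz":[-0.1,0,0],"angular":[0,0,0]},{"jaw":1,"xyz":[-0.1,0,0],"angular":[0,0,0]},{"jaw":1,"xyz":[0,0,0],"angular":[0,0,0]}]' && python3 - <<'E'
from h import *
st()
E
python3 -m jog '[{"jaw":1,"xyz":[-0.05,0,0],"angular":[0,0,0]},{"jaw":1,"xyz":[0,0,0],"angular":[0,0,0]}]' && python3 - <<'E'
from h import *
st()
E
```

```text
clock: 5.55
tcp_pos: [0.5164, 0.031, 0.0298]
ee_rot: [1.96, 2.454, -0.002]
contact_force: [0.2, 0.4, -0.7]
opening: 0.0005
gripper_force: 0.0
5.55 jig [-34.   -0.6  29.8] rotvec err [-0.     0.002 -0.002] F jig [-0.34  0.27 -0.66] q [ 0.03  0.92 -0.3   2.02  0.82  0.33 -0.72] 0.0005466286789712134
clock: 5.75
tcp_pos: [0.5171, 0.0282, 0.0298]
ee_rot: [1.958, 2.456, -0.001]
contact_force: [-0.1, -0.3, -0.2]
opening: 0.0002
gripper_force: 0.0
5.75 jig [-31.1  -0.5  29.8] rotvec err [-0.     0.001 -0.   ] F jig [ 0.28 -0.17 -0.2 ] q [ 0.04  0.92 -0.3   2.01  0.82  0.33 -0.71] 0.00018218770167856052
```

```bash
for i in 1 2; do python3 -m jog '[{"jaw":1,"xyz":[-0.03,0,0],"angular":[0,0,0]},{"jaw":1,"xyz":[0,0,0],"angular":[0,0,0]}]' >/dev/null && python3 -c "
from h import *
st()"; done
```

```text
5.95 jig [-29.2  -0.5  29.8] rotvec err [-0.  0.  0.] F jig [-0.44  0.51  0.11] q [ 0.04  0.92 -0.3   2.01  0.82  0.33 -0.71] 0.00032767695797352413
6.15 jig [-29.1  -0.5  29.9] rotvec err [ 0.    -0.003  0.002] F jig [-4.87 -1.11  0.22] q [ 0.05  0.92 -0.31  2.01  0.82  0.33 -0.7 ] 0.0006374723982443128
```

```bash
python3 -m jog '[{"jaw":1,"xyz":[-0.03,0,0],"angular":[0,0,0]},{"jaw":1,"xyz":[0,0,0],"angular":[0,0,0]}]' && python3 -c "
from h import *
st()" && python3 -m jog '[{"jaw":1,"xyz":[0.1,0,0],"angular":[0,0,0]},{"jaw":1,"xyz":[0.6,0,0],"angular":[0,0,0]},{"jaw":1,"xyz":[0.5,0,-0.3],"angular":[0,0,0]},{"jaw":1,"xyz":[0,0,-0.6],"angular":[0,0,0]},{"jaw":1,"xyz":[0,0,-0.6],"angular":[0,0,0]},{"jaw":1,"xyz":[0,0,-0.6],"angular":[0,0,0]},{"jaw":1,"xyz":[0,0,0],"angular":[0,0,0]}]'; python3 - <<'E'
from h import *
st();p=lying("scene")
cv2.imwrite("pics/s3.png",cv2.resize(p[100:310,130:350],None,fx=2.6,fy=2.6))
lying("top");
rows([W(.11,0,.222)])
E
```

```text
clock: 6.35
tcp_pos: [0.5175, 0.0263, 0.0299]
ee_rot: [-1.95, -2.457, -0.007]
contact_force: [-3.8, 9.1, 1.7]
opening: 0.0004
gripper_force: 4.5
6.35 jig [-29.1  -0.5  29.9] rotvec err [ 0.    -0.006  0.004] F jig [-9.7  -1.71  1.67] q [ 0.05  0.92 -0.31  2.01  0.82  0.33 -0.7 ] 0.00042716994351768773
clock: 7.05
tcp_pos: [0.5005, 0.1167, 0.2034]
ee_rot: [1.955, 2.451, 0.013]
contact_force: [0.7, 0.6, -0.7]
opening: 0.0001
gripper_force: 0.0
7.05 jig [-121.     3.1  203.4] rotvec err [ 0.011 -0.    -0.001] F jig [-0.39  0.84 -0.72] q [ 0.04  0.64 -0.58  1.93  0.53  0.71 -0.63] 8.182158462994535e-05
scene 1772 x [-18.1 -17.4 124.5 129.6] y [-49.7 -49.1  48.1  49.5] z 0.0477 ((56.97264099121094, 0.35187530517578125), (153.2020721435547, 100.57130432128906), 0.03264421597123146)
top 1525 x [-19.5 -17.5  95.1  96.7] y [-48.7 -47.1  48.5  50. ] z 0.0459 ((38.63431167602539, 0.8331413269042969), (99.80814361572266, 117.75181579589844), 89.9579086303711)
[-0.597, 0.001, -0.06] [0.003, 0.002, -0.001]
[-0.597, -0.0, -0.06] [-0.0, -0.0, -0.0]
[-0.597, -0.0, -0.06] [0.0, 0.0, 0.0]
[-0.597, -0.0, -0.06] [0.0, -0.0, -0.0]
[-0.484, -0.0, -0.049] [-0.0, 0.0, 0.0]
-- [ 0.549 -0.109  0.222]
```

View pics/s3.png

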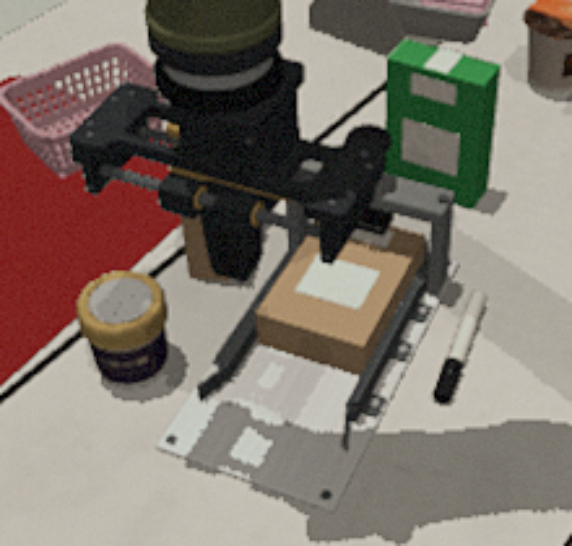

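The carton is home: its near end at (310,345) is at jig x ≈ −19 to −20, its far end is at the stop, and it is square between the guides. Now over to the knob.

```bash
python3 -m jog '[{"jaw":1,"xyz":[-0.6,0,-0.06],"angular":[0,0,0]},{"jaw":1,"xyz":[-0.6,0,-0.06],"angular":[0,0,0]},{"jaw":1,"xyz":[-0.6,0,-0.06],"angular":[0,0,0]},{"jaw":1,"xyz":[-0.6,0,-0.06],"angular":[0,0,0]},{"jaw":1,"xyz":[-0.48,0,-0.05],"angular":[0,0,0]},{"jaw":1,"xyz":[0,0,0],"angular":[0,0,0]},{"jaw":1,"xyz":[0,0,0],"angular":[0,0,0]}]'>/dev/null; python3 - <<'E'
from h import *
st();rows([W(.11,0,.164)])
E
```

```text
7.85 jig [110.6  -1.7 219.1] rotvec err [-0.004 -0.001 -0.002] F jig [ 0.25  0.75 -0.17] q [ 0.48  0.69 -0.63  1.77  0.52  0.85 -0.16] 0.00036562978242049804
[0.006, 0.021, 0.6] [-0.005, -0.001, -0.003]
[0.001, 0.003, 0.089] [-0.0, -0.0, -0.0]
-- [ 0.549 -0.109  0.164]
```

```bash
python3 -m jog '[{"jaw":1,"xyz":[0,0.02,0.35],"angular":[0,0,0]},{"jaw":1,"xyz":[0,0,0.33],"angular":[0,0,0]},{"jaw":1,"xyz":[0,0,0],"angular":[0,0,0]}]'>/dev/null; python3 -c "
from h import *
st()"; python3 -m jog '[{"jaw":1,"xyz":[0,0,0.05],"angular":[0,0,0]},{"jaw":1,"xyz":[0,0,0.05],"angular":[0,0,0]},{"jaw":1,"xyz":[0,0,0.05],"angular":[0,0,0]},{"jaw":1,"xyz":[0,0,0.05],"angular":[0,0,0]},{"jaw":1,"xyz":[0,0,0],"angular":[0,0,0]}]'>/dev/null; python3 -c "
from h import *
st()"
```

```text
8.15 jig [107.2  -1.4 163.2] rotvec err [-0.008 -0.003  0.004] F jig [ 0.2  -0.74 -0.56] q [ 0.44  0.76 -0.58  1.82  0.59  0.74 -0.22] 0.00036701517706499764
8.65 jig [109.    2.1 151.1] rotvec err [ 0.002 -0.001  0.001] F jig [-2.1   0.65  2.79] q [ 0.44  0.78 -0.56  1.83  0.61  0.71 -0.24] 0.0004024467963670221
```

```bash
python3 -m jog '[{"jaw":1,"xyz":[0,0,0.05],"angular":[0,0,0]},{"jaw":1,"xyz":[0,0,0.05],"angular":[0,0,0]},{"jaw":1,"xyz":[0,0,0.05],"angular":[0,0,0]},{"jaw":1,"xyz":[0,0,0.04],"angular":[0,0,0]},{"jaw":1,"xyz":[0,0,0],"angular":[0,0,0]}]'>/dev/null; python3 -c "
from h import *
st()"; python3 -m jog '[{"jaw":1,"xyz":[0,0,0.03],"angular":[0,0,0]},{"jaw":1,"xyz":[0,0,0],"angular":[0,0,0]}]'>/dev/null; python3 -c "
from h import *
st()"
```

```text
9.15 jig [109.2   2.2 138.5] rotvec err [0.002 0.002 0.001] F jig [-4.58 -5.03 27.64] q [ 0.43  0.79 -0.54  1.84  0.63  0.68 -0.26] 0.000455947252177757
9.35 jig [109.2   2.3 138.3] rotvec err [0.003 0.003 0.001] F jig [ -5.13 -10.52  44.93] q [ 0.43  0.79 -0.54  1.84  0.63  0.68 -0.26] 0.0006104854508856592
```

The stem is on its lower stop (z stuck at 138 mm, 45 N), so it is fully down. Release straight up.

```bash
python3 -m jog '[{"jaw":1,"xyz":[0,0,-0.1],"angular":[0,0,0]},{"jaw":1,"xyz":[0,0,-0.1],"angular":[0,0,0]},{"jaw":1,"xyz":[0,0,-0.15],"angular":[0,0,0]},{"jaw":1,"xyz":[0,0,-0.4],"angular":[0,0,0]},{"jaw":1,"xyz":[0,0,-0.6],"angular":[0,0,0]},{"jaw":1,"xyz":[0,0,-0.6],"angular":[0,0,0]}]'>/dev/null; python3 -m jog '[{"jaw":1,"xyz":[0.1,-0.6,0],"angular":[0,0,0]},{"jaw":1,"xyz":[0.1,-0.6,0],"angular":[0,0,0]},{"jaw":1,"xyz":[-0.5,-0.2,0],"angular":[0,0,0]},{"jaw":1,"xyz":[-0.6,0,0],"angular":[0,0,0]},{"jaw":1,"xyz":[-0.6,0,0],"angular":[0,0,0]},{"jaw":1,"xyz":[-0.6,0,0],"angular":[0,0,0]},{"jaw":1,"xyz":[0,0,0],"angular":[0,0,0]}]'>/dev/null; python3 - <<'E'
from h import *
st();p=lying("scene");cv2.imwrite("pics/s4.png",cv2.resize(p[100:310,130:350],None,fx=2.6,fy=2.6))
P=cloud("top",capture("top")[1]);m=(np.hypot(P[...,0]-.549,P[...,1]+.109)<.012);print('knob z',np.median(P[m][:,2]))
E
```

```text
10.65 jig [ 286.1 -114.3  287.5] rotvec err [-0.003  0.003 -0.013] F jig [ 0.08 -0.29 -0.29] q [ 0.89  0.62 -0.68  1.67  0.45  1.02  0.26] 0.000507995700057168
scene 1951 x [-18.2 -17.5 124.6 129.8] y [-49.6 -49.1  48.   49.7] z 0.0478 ((55.910926818847656, 7.2227630615234375), (151.24911499023438, 115.21227264404297), 0.495004266500473)
knob z 0.1580038395938694
```

View pics/s4.png

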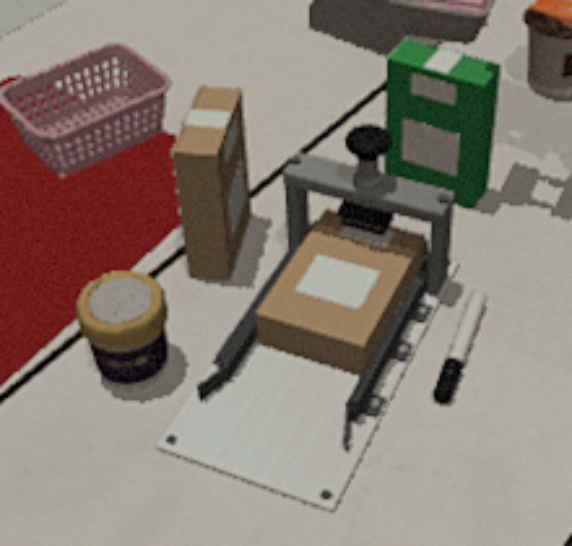

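The knob at (368,140) is back up at 158 mm. The carton is still home, and the jar, the second carton, the pen and the green box look undisturbed. Handing in.

```bash
python3 -c "
from plant import env
print(env.close_job())"
```

```text
the job is handed in; nothing more can be done
None
```

The job is handed in at about 10.7 s: the carton was tipped flat and pushed home against the end stop, the press was pushed fully down and came back up (knob at 158 mm), and the other things look unmoved; I did not inspect the print itself.

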